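# Hold the tube pump's pressure arm open

### The arm

A 7-joint arm with a two-finger parallel gripper is mounted at the origin on a cart in front of the work surface, level with it; the furniture and walls round the work are solid. World frame = base frame: x ahead of the robot, y to its left, z up, the work surface at z = 0. Lengths are in mm, angles in rad, forces in N, time in s.
With the tool pointing down it reaches from about 400 to 875 mm from the base axis. Payload 4.4 kg.
Tool frame: the origin (TCP) lies on the centre line of the jaws, within the pads' length; the fingertips stand 22 mm ahead of it and the grasp point (between the pads) lies 3 mm ahead of it; z points along the fingers, y is the line along which they close (so a half turn about z gives the same grasp; the last joint's range is limited). The gripper opens to 85 mm and grips with 20 to 120 N. Pads are 22 mm wide; open, the fingers measure 114 mm over their backs; the gripper's body (76 mm by 85 mm) begins 54 mm behind the grasp point. The pads swing forward as they close: fully open they stand 13 mm farther back than shut.
Start: joints at [-1.331, 0.628, 0.038, 1.517, -0.027, 0.996, -0.02], TCP at [195.663, 619.866, 253.313] pointing down, gripper open.
Joint ranges: [-3.06, 3.06], [-0.37, 2.12], [-1.25, 1.32], [0.18, 2.47], [-1.1, 4.24], [0.23, 1.98], [-2.94, 2.94]. Speed limits (rad/s): [2.57, 2.57, 3.14, 3.14, 3.14, 3.14, 3.14].

### API

Orientations are given as a 3x3 rotation matrix whose columns are the frame's x, y, z axes.
In Python, from bench import robot gives the robot as it stands. Calls block until the motion is done:
- robot.goto(position, orientation): joint-space move of the TCP to a pose.
- robot.servo_line(position, orientation=None, v=150, f_stop=None): straight line of the TCP; orientation=None keeps the orientation; v is the mean speed in mm/s. With f_stop (N) it stops when the force on the tool has changed by that much, and returns True; else False.
- robot.move_j(angles): joint-space move.
- robot.release() and robot.grasp(): open the fingers fully, or close them until they stop; the grip force is fixed at half the most.
- robot.dwell(seconds).
- robot.inverse_kinematics(position, orientation): joint angles nearest the present ones, or None.
- robot.read_state(): the state.
- robot.camera(name): name is "scene" or "top" or "wrist"; returns a dict with "frame" (420x560x3 uint8, red, green, blue), "K" (3x3 intrinsics, pixels), "dist_coeffs" ([k1, k2, p1, p2, k3] as OpenCV has them; the pictures are not rectified), "rvec" (rotation vector, rad) and "tvec" (3), from world to camera coordinates, as OpenCV has them; the wrist camera has in their place "hand_eye" (4x4, takes a point from camera to tool coordinates, whose origin is the TCP and whose axes are the flange's). Camera axes: x right, y down, z forward; pixel columns grow to the right and rows downward; lengths in mm; the calibration is good to about 2 mm. A picture is of the moment at which its call begins: read the wrist's pose just before it. There is no depth.
A pose or a line that the arm cannot do raises robot.PlanningError and nothing moves.
- robot.close_job(): hands the job in; it is judged then, once.
The state is a dict: "clock": time; "q": joint angles; "qd": joint speeds; "effort": joint torques, N m; "position": TCP position; "orientation": TCP orientation; "ft_force": force on the tool from outside, world axes, zero at the start; "torque": the same for the moment, N m; "opening": finger opening in mm; "finger_force": force on a finger pad.
Only numpy, scipy, OpenCV 4.12 (cv2) and the standard library are available. Lean on these libraries where they do the work, as an engineer would, in place of code of your own. Each camera call takes 0.05 s, during which the arm holds its last target. There are 200 camera calls.

### The job

The bench tube pump needs its tube changed: pull the lock pin up out of the pump deck, stand it in the hole of the small pin holder block and let go of it. Then swing the pump's spring-loaded pressure arm away from the rollers until it is fully open against its stop, and finish while still holding it there, since it springs shut when let go. Leave the flask, the little dish and the wash bottle undisturbed.

Things in the scene. Friction and masses are not known exactly. Their poses are not given: they have to be found in the camera images.
- pump: flat bench pump fixed to the bench, 160 x 170 mm, deck 50 mm high; origin under its centre, x along the 160 mm side, y along the 170, z up. On deck: white rollers on a head 64 mm across (centre x -5, y +21 mm), a steel pressure arm on their -y side, a stop post (x +30.5, y -73.5 mm), all at most 75 mm above the bench; only the lock pin and the arm's post rise higher, the pivot's top to 80 mm
- pivot (a point): the upright pivot axis of the pressure arm, at mid thickness of the arm, 64 mm above the bench; pump frame x +50, y -25 mm
- press_arm (a joint): swing of the pressure arm (rad): 0 closed against the rollers by its spring, 0.90 fully open on its stop; grows anticlockwise from above. Closed, the arm points from the pivot to the pump's -x; it opens towards -y. Push at the post: about 2.5 N at the start, 6.5 N at the stop; it springs shut when let go. With the lock pin in the deck it is blocked after about 0.05 rad
- post_grip (a point): on the axis of the upright round grip post (14 mm diameter) at the free end of the pressure arm, 110 mm from the pivot; this point is 102 mm above the bench, the post's top 116 mm, its foot (top of the arm) 72 mm. The arm is 16 mm wide and its end eye 24 mm
- lock_pin: loose lock pin, 50 g: steel shaft 8 mm diameter, 66 mm long, under a round black plastic head 20 mm diameter and 24 mm tall; origin at the shaft's lower tip, z up towards the head. At the start it stands upright in the pump deck beside the arm, its tip 25 mm below the deck's top (25 mm above the bench), head from 91 to 115 mm above the bench
- socket (a point): mouth of the lock pin's hole in the pump deck, 50 mm above the bench; the hole is 9 mm wide and 25 mm deep; pump frame x -10, y -38.5 mm
- pin_holder: pin holder, a small square grey-painted block on a grey foot, 56 x 56 x 36 mm, fixed to the bench; origin under its centre, z up
- holder_mouth (a point): centre of the mouth of the holder's upright hole, 36 mm above the bench; the hole is 12 mm wide with a 2 mm chamfer and 30 mm deep (floor 6 mm above the bench), so that the parked pin's head is from 72 to 96 mm above the bench
- flask: bystander: small round glass flask, 55 mm diameter, 71 mm tall; origin under its centre
- dish_small: bystander: little stoneware dish, 49 mm diameter, 21 mm tall; origin under its centre
- wash_bottle: bystander: white squeeze bottle with a bent spout, 68 x 110 x 197 mm; origin under its middle

How it is judged (in metres and radians):
On the way, in this order (a step that is already met when the one before it is completed fails the run):
1. the lock pin stands in the holder, let go (horizontal distance between lock_pin and holder_mouth below 0.006 m and height (world z) of lock_pin below 0.015 m and angle between lock_pin's own z axis and vertical below 0.2 rad and contact force between the fingers and lock_pin below 0.1 N), for 0.2 s.
2. the pressure arm is swung open to its stop by the robot (value of joint press_arm above 0.85 rad and contact force between any of the arm, the fingers and press_arm above 1 N), for 0.3 s.
At the end, for the whole second after the job is handed in: the robot presses on the pressure arm with over 1 N and holds it at rest within 0.05 rad (3 degrees) of its open stop at 0.90 rad; the lock pin stands, let go, in the holder: tip within 6 mm of the hole axis and under 15 mm above the bench, leaning less than 0.2 rad (all of step 1 and all of step 2 and velocity of joint press_arm between -0.05 and 0.05 rad/s); the arm keeps its last pose, push and grip.
It fails at once if the flask, the little dish or the wash bottle is moved more than 30 mm or tipped (distance of any of flask, dish_small, wash_bottle from where it was at the start of the episode above 0.03 m or angle between any of flask, dish_small, wash_bottle's own z axis and vertical above 0.4 rad).
It also fails if it takes over 54 s, if anything falls off the work surface, if the arm or the gripper's body presses on something with over 40 N, if the wrist force passes 120 N, or if a joint passes its speed limit or range.

## Working session

There is one attempt and no reset: what is moved stays moved. The work goes in short steps, each a Python script; the robot and the scene stay as the last script left them, time stands still between calls to the robot, and variables do not carry over. Pictures are saved under pics/ and viewed, at most 10 in all, crops included, and the job is handed in when it is done.

```bash
mkdir -p pics; ls
python3 - <<'E'
from bench import robot
import cv2,pickle
d={}
for n in("scene","top"):
    c=robot.camera(n); d[n]=c
    cv2.imwrite(f"pics/{n}1.png",cv2.resize(c["frame"][:,:,::-1],(800,600),interpolation=cv2.INTER_CUBIC))
    print(n,c["K"],c["dist_coeffs"],c["rvec"],c["tvec"])
pickle.dump(d,open("cams.pkl","wb"))
s=robot.read_state();print(s["clock"],s["position"],s["orientation"],s["ft_force"],s["opening"])
E
```

```text
bench.py
pics
scene [[521.52703319   0.         287.22146371]
 [  0.         521.52703319 208.14330505]
 [  0.           0.           1.        ]] [-0.19423635  0.          0.          0.          0.        ] [ 2.19125074 -0.97477482  0.42642422] [-401.47066848  387.2144831  1254.4150049 ]
top [[494.08342403   0.         271.92766627]
 [  0.         494.08342403 208.27076515]
 [  0.           0.           1.        ]] [0.00810451 0.         0.         0.         0.        ] [ 2.15571744 -2.11553683  0.1555756 ] [ -10.17219377  602.11953179 1376.34814929]
0.1 [195.51963995 619.35076164 252.48729851] [[-9.53592274e-01  3.01100523e-01 -5.00265985e-04]
 [ 3.01100938e-01  9.53590906e-01 -1.61553629e-03]
 [-9.38972699e-06 -1.69119348e-03 -9.99998570e-01]] [-0.28341186 -0.68510781 -0.01616675] 85.57110292172591
```

View pics/scene1.png

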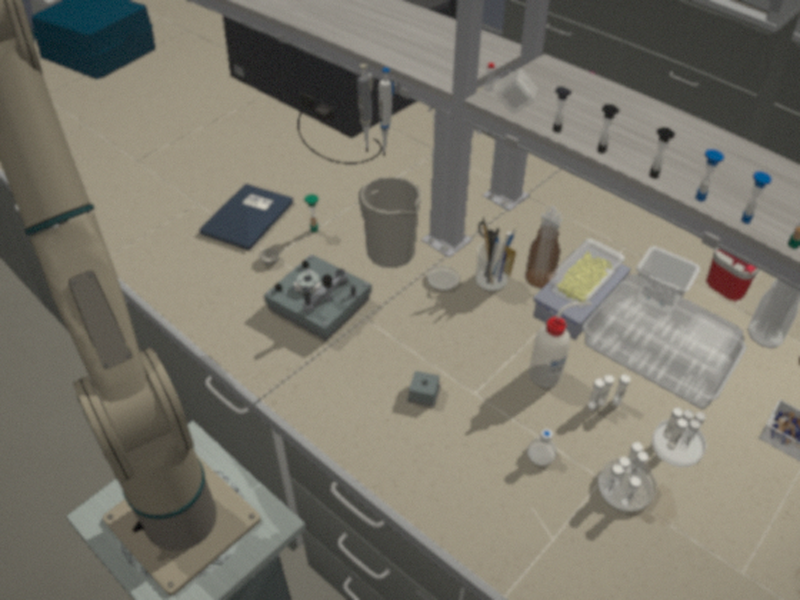

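View pics/top1.png

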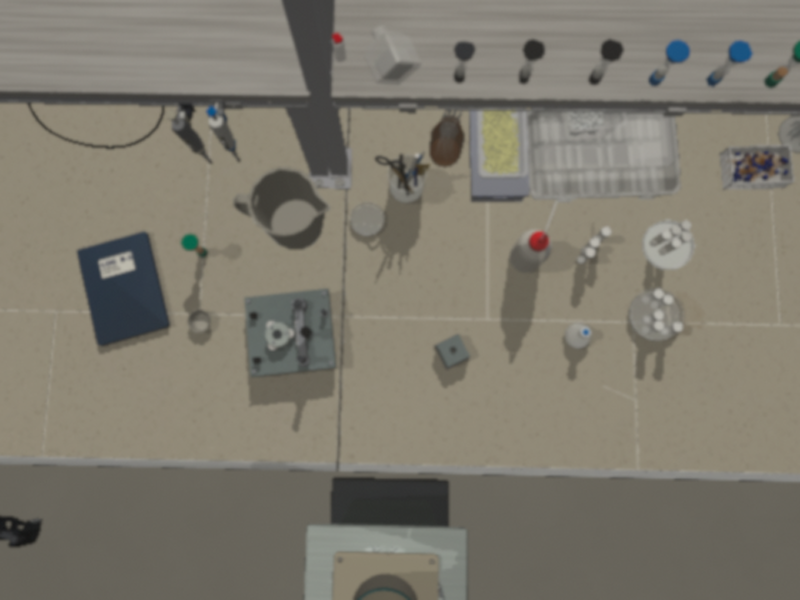

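```bash
cat > h.py <<'E'
import numpy as np,cv2
from bench import robot
DOWN=lambda a:np.array([[np.cos(a),np.sin(a),0],[np.sin(a),-np.cos(a),0],[0,0,-1.]])  # tool x at yaw a
def ext(c,s=None):  # camera->world R, origin
    if "hand_eye" in c:
        T=np.eye(4);T[:3,:3]=s["orientation"];T[:3,3]=s["position"];M=T@np.array(c["hand_eye"]);return M[:3,:3],M[:3,3]
    R=cv2.Rodrigues(np.array(c["rvec"]))[0];return R.T,-R.T@np.array(c["tvec"]).ravel()
def ray(c,px,s=None):
    R,o=ext(c,s);u=cv2.undistortPoints(np.array([[px]],float),np.array(c["K"]),np.array(c["dist_coeffs"]))[0,0]
    d=R@np.array([u[0],u[1],1]);return o,d/np.linalg.norm(d)
def onz(r,z): o,d=r;return o+d*(z-o[2])/d[2]
def tri(rs):
    A=sum(np.eye(3)-np.outer(d,d) for o,d in rs);b=sum((np.eye(3)-np.outer(d,d))@o for o,d in rs)
    p=np.linalg.solve(A,b);return p,[np.linalg.norm(np.cross(p-o,d)) for o,d in rs]
def proj(c,P,s=None):
    R,o=ext(c,s);return cv2.projectPoints(np.array(P,float).reshape(-1,3),cv2.Rodrigues(R.T)[0],-R.T@o,np.array(c["K"]),np.array(c["dist_coeffs"]))[0][:,0]
E
python3 - <<'E'
from h import *
import pickle
np.set_printoptions(precision=1,suppress=True)
d=pickle.load(open("cams.pkl","rb"));k=.7
t=d["top"]
for n,p,z in[("pin",(306,331),110),("holder",(452,350),36),("d1",(245,298),50),("d2",(331,290),50),("d3",(335,370),50),("d4",(251,377),50),("wash",(538,241),197),("flask",(585,332),71),("dish",(200,323),10)]:
    print(n,onz(ray(t,(p[0]*k,p[1]*k)),z))
E
```

```text
pin [524.6 156.9 110. ]
holder [ 499.7 -128.3   36. ]
d1 [595.5 290.1  50. ]
d2 [615.  117.3  50. ]
d3 [454.5 104.2  50. ]
d4 [437.6 270.1  50. ]
wash [ 687.7 -270.7  197. ]
flask [ 537.  -385.8   71. ]
dish [547.8 389.   10. ]
```

Run:
```python
from h import *
import pickle
np.set_printoptions(precision=2,suppress=True)
L=[]
a=np.pi+0.12
for p in[(520,190,330),(450,130,330),(500,-90,300),(440,-140,300)]:
    robot.goto(p,DOWN(a)); robot.dwell(.3)
    s=robot.read_state();c=robot.camera("wrist");L.append((c,s))
print(s["clock"],s["q"],c["hand_eye"],c["K"],c["dist_coeffs"])
pickle.dump(L,open("w.pkl","wb"))
for i,(c,s) in enumerate(L):
    cv2.imwrite(f"pics/w{i}.png",cv2.resize(c["frame"][:,:,::-1],(800,600),interpolation=cv2.INTER_CUBIC))
```

```text
5.1917 [ 0.12  0.3   0.17  1.96 -0.07  0.88  2.01] [[   0.     -0.96   -0.28   72.7 ]
 [   1.      0.      0.     -0.12]
 [   0.     -0.28    0.96 -120.53]
 [   0.      0.      0.      1.  ]] [[371.06   0.   282.34]
 [  0.   371.06 202.21]
 [  0.     0.     1.  ]] [-0.02  0.    0.    0.    0.  ]
```

View pics/w0.png

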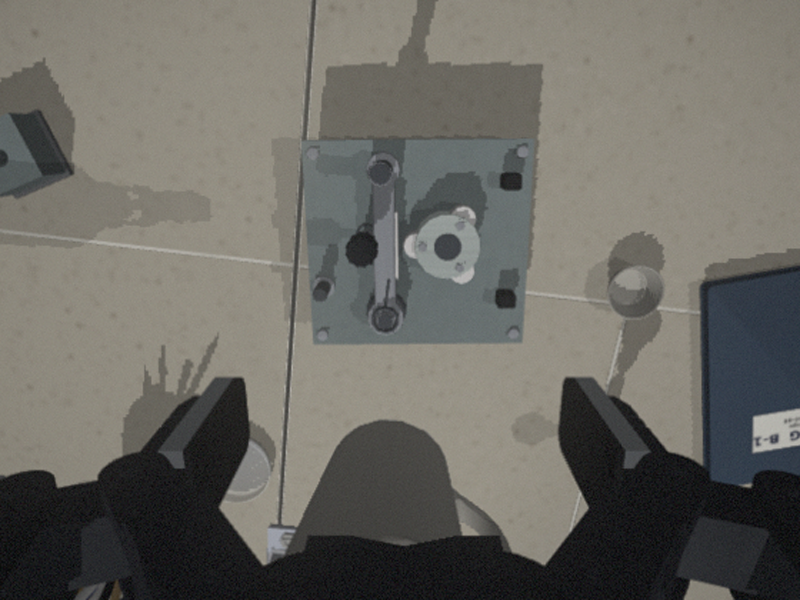

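View pics/w2.png

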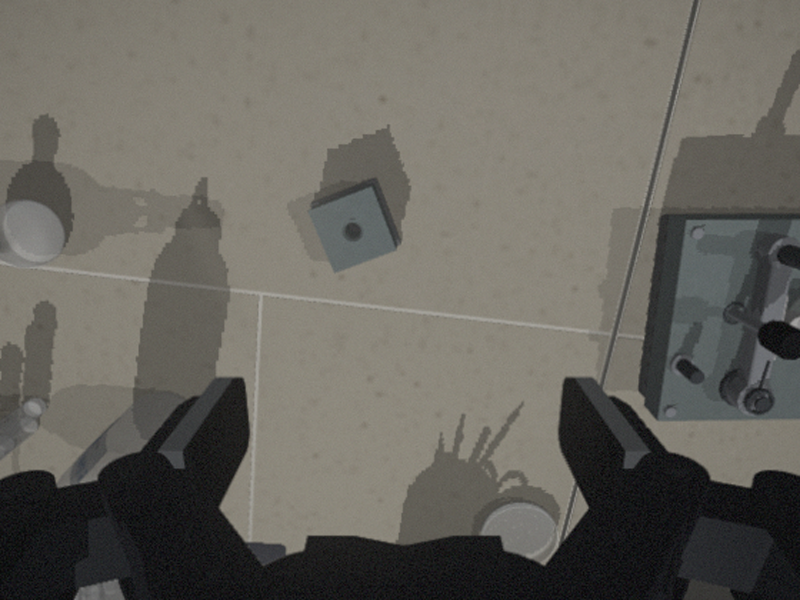

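w0 shows the pump: pin head (361,248), post top (383,168), pivot (385,318), and deck corners near (301,140), (537,138), (523,343), (314,343). w2 shows the holder with its mouth at (352,232). Next I triangulate these with local refinement.

```bash
cat > meas.py <<'E'
from h import *
import pickle
np.set_printoptions(precision=1,suppress=True)
L=pickle.load(open("w.pkl","rb"));k=.7
def blob(i,p,thr,r=30):
    g=cv2.GaussianBlur(cv2.cvtColor(L[i][0]["frame"],cv2.COLOR_RGB2GRAY),(3,3),0)
    x,y=int(p[0]),int(p[1]);w=g[y-r:y+r+1,x-r:x+r+1]
    n,lab,st,ce=cv2.connectedComponentsWithStats((w<thr).astype(np.uint8))
    j=min((j for j in range(1,n) if st[j,4]>12),key=lambda j:np.hypot(*(ce[j]-r)))
    return ce[j]+[x-r,y-r],st[j,4],st[j,:4]
def R(i,p): return ray(L[i][0],p,L[i][1])
E
python3 - <<'E'
from meas import *
p0=np.array((361,248))*k; P=onz(R(0,p0),103); g1=proj(L[1][0],P,L[1][1])[0]
a=blob(0,p0,32);b=blob(1,g1,32);print("pin",P,g1,a,b,tri([R(0,a[0]),R(1,b[0])]))
h2=np.array((352,232))*k;H=onz(R(2,h2),36);g3=proj(L[3][0],H,L[3][1])[0]
a=blob(2,h2,75,12);b=blob(3,g3,75,12);print("hole",H,g3,a,b,tri([R(2,a[0]),R(3,b[0])]))
for q in[(301,140),(537,138),(523,343),(314,343)]: print(onz(R(0,np.array(q)*k),50))
print("pivot",onz(R(0,np.array((385,318))*k),80),"post",onz(R(0,np.array((382,166))*k),116))
f=np.hstack([cv2.resize(L[i][0]["frame"][max(0,int(g[1])-50):int(g[1])+50,max(0,int(g[0])-66):int(g[0])+67],(400,300),interpolation=cv2.INTER_CUBIC) for i,g in((1,g1),(3,g3))])
cv2.imwrite("pics/pair.png",f[:,:,::-1])
E
```

```text
Traceback (most recent call last):
  File "meas.py", line 9, in blob
    j=min((j for j in range(1,n) if st[j,4]>12),key=lambda j:np.hypot(*(ce[j]-r)))
ValueError: min() iterable argument is empty
```

Run:
```python
from meas import *
p0=np.array((361,248))*k; P=onz(R(0,p0),103); g1=proj(L[1][0],P,L[1][1])[0]
h2=np.array((352,232))*k;H=onz(R(2,h2),36);g3=proj(L[3][0],H,L[3][1])[0]
print(P,H,g1,g3)
for i,g in((0,p0),(1,g1),(2,h2),(3,g3)):
    gr=cv2.cvtColor(L[i][0]["frame"],cv2.COLOR_RGB2GRAY);x,y=map(int,g);print(i,gr[y-18:y+19:3,x-18:x+19:3])
for q in[(301,140),(537,138),(523,343),(314,343)]: print(onz(R(0,np.array(q)*k),50))
print("pivot",onz(R(0,np.array((385,318))*k),80),"post",onz(R(0,np.array((382,166))*k),116))
f=np.hstack([cv2.resize(L[i][0]["frame"][max(0,int(g[1])-50):int(g[1])+50,max(0,int(g[0])-66):int(g[0])+67],(400,300),interpolation=cv2.INTER_CUBIC) for i,g in((1,g1),(3,g3))])
cv2.imwrite("pics/pair.png",f[:,:,::-1])
```

```text
[524.3 162.4 103. ] [ 501.9 -126.5   36. ] [304.7 247.4] [287.1 221.4]
0 [[104 107 110 108 109  98  96  82  64  70 121 124 125]
 [100 102 107 107 107 100  63  57  57  79 124 126 125]
 [ 98  99  97  96  99  79  88  64  60  89 123 124 126]
 [ 95  99  98  99  85  45  35  34  34  79 123 123 124]
 [101 100 111 108  41  36  40  39  30  41 123 123 121]
 [ 95 108 111  50  41  41  42  37  41  37  75 125 124]
 [ 86 108 106  37  37  41  40  36  38  34  86 126 120]
 [ 82 107 110  43  46  41  43  39  36  40  78 127 126]
 [ 81 105 111  43  42  43  42  41  43  42 113 126 126]
 [ 84 106 107 100  44  43  45  41  42  73 128 126 123]
 [ 95 107 106 106 104  46  44  40  81  84 123 126 124]
 [111 106 109 108 108 106  93  98  98  97 124 125 125]
 [108 109 110 110 109 106  96  97 100 100 124 129 127]]
1 [[ 96  91  92  68  71  61  61  85 113 119 120 118 115]
 [106 106 106  85  73  60  60  77 117 118 116 121 113]
 [105 106 108 102  80  54  53  54 115 119 119 121 111]
 [107 105 106  92  39  27  22  22  39  96 117 118 115]
 [103 109 108  75  31  34  25  35  32  67 121 118 112]
 [103 106 101  59  30  31  34  37 
[... 1273 characters left out ...]
8 101  96  99  97]
 [ 97  98  96  98  97  97  99 101 100 102  99  98  96]
 [ 98 101  97 100 101  83  68  87  97  98  99  99 101]
 [ 97  96  98  99  86  51  53  48  88  93  97  99 101]
 [ 99  96  97 100  78  54  52  51  76  99  99 100  97]
 [100 101  99  99  92  63  56  66  87  98 102  99  98]
 [101  99  99 100 101  97  85  92  96  97  99  98  98]
 [100 100  98 102 103  96  99 101 102  96  99  98 101]
 [100 100  97 101  99  97  99 100  97  98  98  98  97]
 [119 100  99  97  98  98  98 100 102 100  97  97 109]
 [131 101  99  98 100 100  96  98 102 106 122 130 130]]
[461.3 108.1  50. ]
[439.  278.7  50. ]
[598.3 298.   50. ]
[618.9 129.4  50. ]
pivot [579.8 184.   80. ] post [468.6 170.9 116. ]
```

View pics/pair.png

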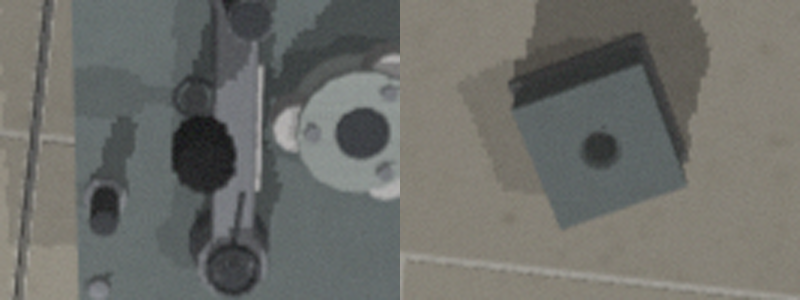

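The pair shows the pin head (left, centre about (203,153)) and the holder mouth (right, about (600,150)), both sharp against their surroundings.

Run:
```python
from meas import *
p0=np.array((361,248))*k; P=onz(R(0,p0),103); g1=proj(L[1][0],P,L[1][1])[0]
h2=np.array((352,232))*k;H=onz(R(2,h2),36);g3=proj(L[3][0],H,L[3][1])[0]
a=blob(0,p0,51,22);b=blob(1,g1,51,22);t=tri([R(0,a[0]),R(1,b[0])]);print("pin",a,b,t, onz(R(0,a[0]),103),onz(R(1,b[0]),103))
a=blob(2,h2,85,12);b=blob(3,g3,82,12);t=tri([R(2,a[0]),R(3,b[0])]);print("hole",a,b,t,onz(R(2,a[0]),36),onz(R(3,b[0]),36))
# pump pose from deck corners
W=np.array([onz(R(0,np.array(q)*k),50)[:2] for q in[(301,140),(537,138),(523,343),(314,343)]])
M=np.array([(-80,-85),(-80,85),(80,85),(80,-85)],float)
w=W-W.mean(0);yaw=np.arctan2((M[:,0]*w[:,1]-M[:,1]*w[:,0]).sum(),(M*w).sum());c,s=np.cos(yaw),np.sin(yaw);Rm=np.array([[c,-s],[s,c]])
print("yaw",yaw,W.mean(0)); F=lambda p:Rm@np.array(p)+W.mean(0)
for n,p in dict(pin=(-10,-38.5),pivot=(50,-25),post=(-60,-25)).items():print(n,F(p))
# post top seen in w1 and w0
print("post proj",[proj(L[i][0],np.append(F((-60,-25)),116),L[i][1])[0]/k for i in(0,1)])
```

```text
pin (array([253.1, 173.8]), np.int32(381), array([13, 11, 21, 24], dtype=int32)) (array([305. , 247.5]), np.int32(395), array([14, 10, 20, 26], dtype=int32)) (array([524.5, 162.8, 102.8]), [np.float64(0.040015029403553004), np.float64(0.04001502940363293)]) [524.5 162.8 103. ] [524.5 162.7 103. ]
hole (array([246.5, 161.8]), np.int32(130), array([ 7,  6, 12, 13], dtype=int32)) (array([287.1, 220.5]), np.int32(126), array([ 6,  6, 13, 12], dtype=int32)) (array([ 501.6, -126.6,   34.1]), [np.float64(0.0567231726726539), np.float64(0.05672317267269981)]) [ 501.3 -126.5   36. ] [ 500.9 -126.6   36. ]
yaw 0.12661093194403916 [529.4 203.5]
pin [524.3 164.1]
pivot [582.1 185. ]
post [473.  171.1]
post proj [array([381.6, 173.4]), array([460.4, 291.2])]
```

Measured: pin head (524.5, 162.8) at height 102.8, holder mouth (501.2, -126.5) at about 35. Both agree with the text. Now grasp and lift the pin, then hold it over the holder.

Run:
```python
from h import *
np.set_printoptions(precision=2,suppress=True)
O=DOWN(np.pi+.127)
robot.goto((524.5,162.8,180),O)
print(robot.servo_line((524.5,162.8,106),v=80,f_stop=10))
robot.grasp();s=robot.read_state();print(s["position"],s["opening"],s["finger_force"],s["ft_force"])
robot.servo_line((524.5,162.8,215),v=80)
s=robot.read_state();print(s["position"],s["opening"],s["finger_force"],s["ft_force"])
robot.goto((501.2,-126.5,160),O);robot.dwell(.3)
s=robot.read_state();print(s["clock"],s["position"],s["opening"],s["finger_force"],s["ft_force"])
c=robot.camera("scene");d=robot.camera("wrist")
f=np.hstack([cv2.resize(d["frame"],(400,300)),cv2.resize(c["frame"][200:320,220:380],(400,300),interpolation=cv2.INTER_CUBIC)])
cv2.imwrite("pics/held.png",f[:,:,::-1])
```

```text
False
[524.67 162.87 106.27] 18.34791789454793 58.41591954231262 [0.23 0.35 3.1 ]
[524.19 162.69 214.49] 18.44626019963005 58.48385989665985 [-1.09 -0.72 -0.93]
11.1667 [ 501.6  -125.49  160.11] 18.27236198053424 58.49032759666443 [-0.38  0.24 -0.12]
```

View pics/held.png

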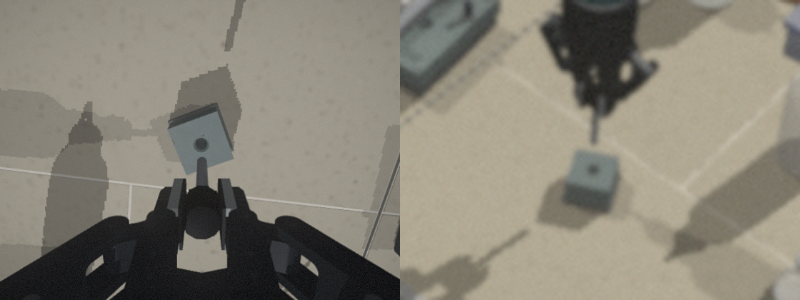

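The pin hangs upright from the jaws: its tip is at about (201,160) in the left picture, in line with the mouth at (201,145). Lower it with a force stop.

Run:
```python
from h import *
np.set_printoptions(precision=2,suppress=True)
s=robot.read_state();c=robot.camera("wrist")
print(proj(c,s["position"]-[0,0,81],s)/1.4)
def st(m):
    s=robot.read_state();print(m,round(s["clock"],2),s["position"],round(s["opening"],1),s["ft_force"],s["finger_force"])
robot.servo_line((501.2,-126.7,125),v=60);robot.dwell(.3);st("above")
print(robot.servo_line((501.2,-126.7,88.5),v=35,f_stop=8));st("down")
```

```text
[[201.75 160.36]]
above 12.35 [ 501.39 -126.76  125.31] 18.2 [ 0.62 -0.29 -0.24] 58.49087476730347
False
down 13.54 [ 501.37 -126.76   88.7 ] 18.3 [-0.33 -0.05 -0.28] 58.49036693572998
```

Run:
```python
from h import *
import pickle
np.set_printoptions(precision=2,suppress=True)
robot.release();robot.dwell(.2)
robot.servo_line((501.2,-126.7,200),v=120)
O=DOWN(np.pi+.127)
robot.goto((501,-80,290),O);robot.dwell(.2)
s=robot.read_state();c=robot.camera("wrist")
# expected parked pin: head top centre z=96
print("expect head mid",proj(c,[(501.2,-126.6,84)],s)/.7, s["clock"])
robot.goto((450,165,260),O);robot.dwell(.2)
s2=robot.read_state();d=robot.camera("wrist");pickle.dump((d,s2),open("post.pkl","wb"))
print("expect post top/foot",proj(d,[(471,170.8,116),(471,170.8,72),(581,184.5,80)],s2)/.7)
f=np.hstack([cv2.resize(c["frame"][60:260,150:417],(400,300),interpolation=cv2.INTER_CUBIC),cv2.resize(d["frame"],(400,300))])
cv2.imwrite("pics/parked.png",f[:,:,::-1]);cv2.imwrite("pics/post.png",cv2.resize(d["frame"],(800,600))[:,:,::-1])
```

```text
expect head mid [[330.18 247.53]] 16.175
expect post top/foot [[412.54 317.52]
 [411.37 293.33]
 [410.65 458.89]]
```

View pics/parked.png

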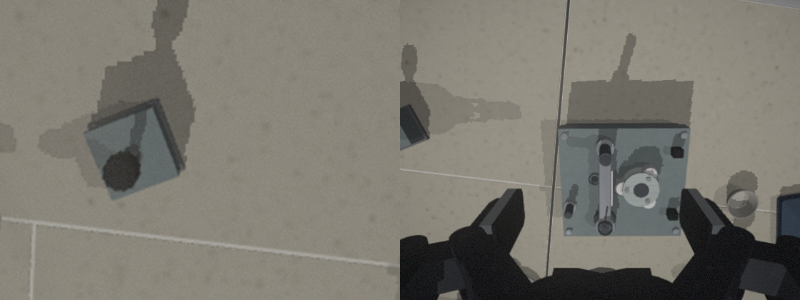

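View pics/post.png

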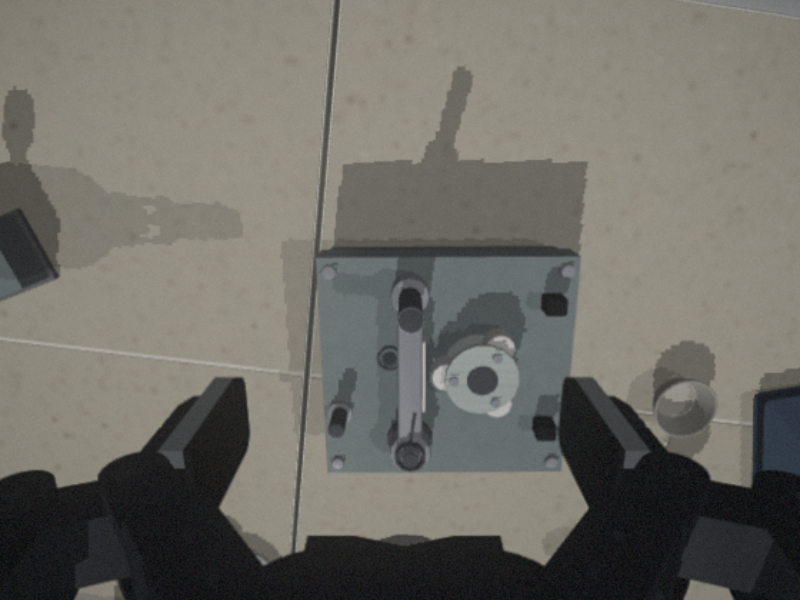

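The parked pin's head projects at (330,249), against an expected (330,248), so it stands in the holder. The post top is at (410,319) and the pivot at (410,454). Next, refine both points and check that the arc is reachable.

```bash
cat > arc.py <<'E'
from meas import *
d,s2=pickle.load(open("post.pkl","rb"))
piv,e1=tri([R(0,np.array((385,314))*k),ray(d,np.array((410,454))*k,s2)])
pt,e2=tri([R(0,np.array((382,167))*k),ray(d,np.array((410,319))*k,s2)])
pv=onz(ray(d,np.array((410,454))*k,s2),80);po=onz(ray(d,np.array((410,319))*k,s2),116)
E
python3 - <<'E'
from arc import *
print(piv,e1,pt,e2,pv,po,np.hypot(*(po-pv)[:2]),np.arctan2(*(pv-po)[1::-1]))
C=np.array((580,184.5))
for fl in(0,np.pi):
  for th in(0,.45,.95):
    a=np.pi+.127+th;p=C+110*np.array((np.cos(a),np.sin(a)))
    print(th,p,robot.inverse_kinematics((*p,105),DOWN(a+fl)))
E
```

```text
[576.1 183.5  82. ] [np.float64(0.1357141360936246), np.float64(0.13571413609371058)] [469.  170.2 123.5] [np.float64(1.0680913488122572), np.float64(1.0680913488122554)] [577.4 183.6  80. ] [472.  169.6 116. ] 106.32704955221963 0.13236722783850147
0 [470.9 170.6] [-0.4  0.7 -0.   2.1  0.   0.4  1.3]
0.45 [487.8 124.5] [-0.3  0.7 -0.1  2.   0.1  0.4  1.7]
0.95 [527.9  87.6] [-0.1  0.7 -0.2  2.   0.2  0.5  2.2]
0 [470.9 170.6] [-1.   0.9  1.   2.1 -1.1  0.8 -0.8]
0.45 [487.8 124.5] [-0.7  0.7  0.5  2.1 -0.7  0.5 -0.6]
0.95 [527.9  87.6] [-0.5  0.7  0.4  2.  -0.6  0.6 -0.2]
```

```bash
cat > sw.py <<'E'
from h import *
np.set_printoptions(precision=2,suppress=True)
C=np.array((580,184.3))
def pose(th,C=C,r=110):
    a=np.pi+.127+th;return (*(C+r*np.array((np.cos(a),np.sin(a)))),105),DOWN(a)
def st(m):
    s=robot.read_state();v=s["position"][:2]-C
    print(m,round(s["clock"],2),s["position"],round(s["opening"],1),s["ft_force"],round(s["finger_force"],1),"th",round(np.arctan2(v[1],v[0])%(2*np.pi)-np.pi-.127,3),"r",round(np.hypot(*v),1))
E
python3 - <<'E'
from sw import *
p,o=pose(0);robot.goto((p[0],p[1],170),o)
print(robot.servo_line(p,v=80,f_stop=8));st("at")
robot.grasp();robot.dwell(.2);st("gripped")
for th in(.15,.3):
    p,o=pose(th);h=robot.servo_line(p,o,v=50,f_stop=20);st(th)
    if h:print("stop");break
E
```

```text
False
at 18.88 [471.24 170.51 105.44] 85.4 [ 0.34  0.28 -0.13] 0.0 th -0.001 r 109.6
gripped 19.75 [470.97 169.81 105.21] 12.3 [-0.04 -2.95  5.79] 58.4 th 0.005 r 110.0
0.15 20.23 [473.85 154.99 105.22] 12.4 [-2.13  0.77  5.07] 58.5 th 0.142 r 110.1
0.3 20.72 [479.28 139.4  105.21] 12.2 [-2.81 -1.08  6.91] 58.6 th 0.292 r 110.3
```

Run:
```python
from sw import *
for th in(.45,.6,.72,.82,.86,.89,.91,.93):
    p,o=pose(th);h=robot.servo_line(p,o,v=50 if th<.8 else 25,f_stop=15);st(th)
    if h:print("stop");break
robot.dwell(.4);st("rest")
c=robot.camera("top");g=c["frame"][150:300,120:320]
cv2.imwrite("pics/open.png",cv2.resize(g,(800,600),interpolation=cv2.INTER_CUBIC)[:,:,::-1])
```

```text
0.45 21.2 [486.89 124.72 105.2 ] 12.2 [-4.01 -0.17  8.08] 58.7 th 0.442 r 110.5
0.6 21.68 [496.59 111.27 105.19] 12.2 [-4.19 -0.35  7.92] 58.8 th 0.592 r 110.9
0.72 22.1 [505.71 101.61 105.19] 12.2 [-4.79 -1.17  7.82] 58.9 th 0.712 r 111.2
0.82 22.69 [514.08  94.5  105.2 ] 12.5 [-4.85 -1.73  8.33] 58.9 th 0.811 r 111.4
0.86 23.02 [517.67  91.83 105.2 ] 12.3 [-4.98 -3.22  9.59] 59.0 th 0.851 r 111.5
0.89 23.3 [520.4   89.96 105.18] 12.4 [-5.51 -3.    8.76] 59.0 th 0.88 r 111.6
0.91 23.55 [522.27  88.72 105.19] 12.4 [-4.81 -2.86  9.9 ] 59.0 th 0.9 r 111.7
0.93 23.8 [524.15  87.56 105.2 ] 12.2 [-5.17 -3.82  8.02] 59.0 th 0.92 r 111.7
rest 24.2 [524.1   87.57 105.18] 12.5 [-5.54 -3.61  9.14] 59.0 th 0.92 r 111.7
```

Run:
```python
from sw import *
C2=np.array((580.3,182.3))
s=robot.read_state();v=s["position"][:2]-C2;t0=np.arctan2(v[1],v[0])%(2*np.pi)-np.pi-.127
f0=s["ft_force"];print(t0)
for i in range(1,7):
    p,o=pose(t0+.013*i,C2);h=robot.servo_line(p,o,v=15,f_stop=15);st(i)
    s=robot.read_state();a=np.pi+.127+t0;ft=s["ft_force"]@[-np.sin(a),np.cos(a),0];print("ftan",ft)
    if h or ft<-14:break
robot.dwell(.4);st("rest")
c=robot.camera("top");g=c["frame"][150:300,120:320]
cv2.imwrite("pics/open2.png",cv2.resize(g,(800,600),interpolation=cv2.INTER_CUBIC)[:,:,::-1])
```

```text
0.9083146008134981
1 24.51 [524.06  87.58 105.2 ] 12.4 [-4.42  0.54  6.64] 58.8 th 0.919 r 111.7
ftan -4.075684720899418
2 24.76 [525.06  86.94 105.2 ] 12.4 [-4.49 -0.02  7.93] 58.8 th 0.93 r 111.8
ftan -3.8545145756708785
3 25.01 [525.34  86.8  105.2 ] 12.2 [-6.44  1.39  9.58] 59.2 th 0.933 r 111.8
ftan -6.245840322974948
4 25.26 [525.53  86.65 105.14] 12.3 [-9.26  2.59 11.1 ] 59.5 th 0.935 r 111.8
ftan -9.286131095984162
5 25.51 [525.77  87.17 105.1 ] 12.1 [-11.79   5.38  12.13] 59.9 th 0.935 r 111.2
ftan -12.88402471031294
6 25.76 [525.97  87.05 105.07] 12.2 [-14.77   6.05  14.49] 60.3 th 0.937 r 111.3
ftan -15.787325097219272
rest 26.16 [525.95  87.02 105.06] 12.2 [-14.22   5.06  14.85] 60.3 th 0.937 r 111.3
```

View pics/open2.png

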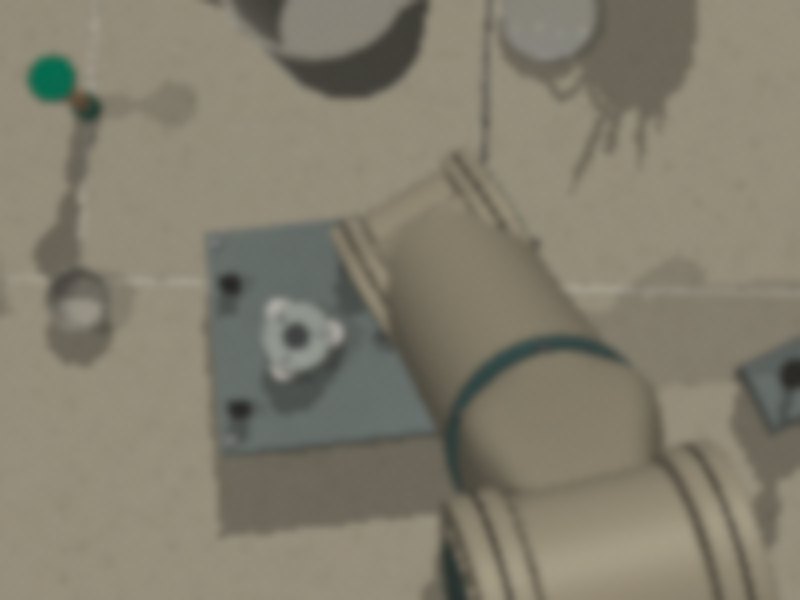

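The arm hides the post, but the pin still stands in the holder at the right edge (790,372). The force rose from about 4 to 16 N with almost no further motion, so the pressure arm is on its stop, and the post is still gripped at an opening of 12 mm.

Run:
```python
from bench import robot
print(robot.close_job())
```

```text
the job is handed in; nothing more can be done
None
```

I handed in the job with the lock pin standing released in the holder and the pressure arm gripped against its open stop at about 16 N; the hand-in call returned no verdict.

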